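# Find the trimmer's loose bolt and hold its cap open

## Robot

A 6-joint arm with a two-finger parallel gripper is mounted at the origin on the work surface. World frame = base frame: x ahead of the robot, y to its left, z up, the work surface at z = 0. Lengths are in m, angles in rad, forces in N, time in s.
With the tool pointing down it reaches from about 0.275 to 0.725 m from the base axis. Payload 15.9 kg.
Tool frame: the origin (TCP) lies on the centre line of the jaws, within the pads' length; the fingertips stand 25 mm ahead of it and the grasp point (between the pads) lies 6 mm ahead of it; z points along the fingers, y is the direction in which the jaws open and shut (so a half turn about z gives the same grasp; the last joint's range is limited). The gripper opens to 85 mm and grips with 20 to 120 N. Pads are 22 mm wide; open, the fingers measure 114 mm over their backs; the gripper's body (76 mm by 85 mm) begins 54 mm behind the grasp point. The pads swing forward as they close: fully open they stand 13 mm farther back than shut.
Start: joints at [-1.219, 0.213, -0.034, 1.323, 0, 1.571], TCP at [0.172, -0.469, 0.256] pointing down, gripper open.
Joint ranges: [-2.98, 2.98], [-0.74, 1.72], [-1.14, 1.35], [-2.1, 2.04], [-1.57, 1.44], [-3.14, 3.14]. Speed limits (rad/s): [1.89, 1.89, 2.39, 2.57, 3.14, 3.14].

## Interface

Orientations are given as a 3x3 rotation matrix whose columns are the frame's x, y, z axes.
In Python, from station import bot gives the robot as it stands.
- The arm moves only by the shell command python3 -m jog 'ROWS' [OPENING] [FORCE]. ROWS is text: rows parted by semicolons, each of 4 numbers parted by spaces: the shift along the tool's x, y, z as a fraction of full scale, then the turn about the tool's z as a fraction of full scale. In form: dx dy dz spin; .... A call has 1 to 10 rows; each row is the pose to reach, as a shift and turn from the pose measured when the call began, along the tool's axes at that moment; what a row does not reach only later rows make up. Full scale, the value 1, is 0.1 m for a shift and 45 degrees for a turn. A row lasts 1/8 s, in which the tool goes at most 62.5 mm and 10.7 degrees, less where a joint would pass 70% of its speed; a pose out of reach is approached as far as the arm can. A call with a number of a shift or a turn outside -1 to 1 is refused whole. A call with a gripper value outside its range is refused whole. OPENING is the opening, from 0 (shut) to 1 (fully open), set as the call begins (- or left out, the last holds). The fingers move at their own pace and stop on an object; FORCE is the grip in N (left out, the last holds). Time passes only in rows, so rows that repeat a pose let the fingers close. It gives the time, the measured TCP pose, the force and the opening at its end, in the units of the state.
- bot.state(): the state, without advancing time (a new reading comes with each control period).
- bot.camera(name): name is "side" or "top"; returns a dict with "img" (400x640x3 uint8, red, green, blue), "range_z" (400x640 float32, m along the optical axis (not along the pixel's ray), 0 where there is no reading), "fov_y" (degrees; the focal length in pixels is half the picture's height over the tangent of half this angle, whatever the lens; pixels are square), "cx", "cy" (the principal point, pixels), "R" (3x3) and "t" (3): a world point X has camera coordinates R X + t. Camera axes: x right, y down, z forward; pixel columns grow to the right and rows downward; lengths in m; the calibration is good to about 2 mm. A picture is of the moment at which its call begins.
- bot.finish_job(): hands the job in, once; it reports no verdict.
Trained networks look in a picture, given as the dict that the camera call returned (one of the last four; its "shot" number tells which), for a name from the list of things; names that differ only in an ending like _2 or _b are one class to them, and where a whole thing is asked for, a point or a joint stands for the part that bears it (a point fixed in the world has none). Each returns a list of dicts, best first, with "p" (0 to 1); they miss things now and then, are a little off and sometimes report something else, mostly with a low value. They report only what shows in the picture. A call takes as long as a camera call.
- bot.spot_in(target, picture): "centre" ([x, y, z] in m, in world coordinates, good to about 4 mm: the middle of the surface that is visible of it).
- bot.cut_out(target, picture): "pixels" (400x640 bool, what is visible of it).
- bot.tip_of(target, picture): "centre" ([x, y, z] in m, in world coordinates, good to about 4 mm: a listed point, or the origin of a listed thing).
The state is a dict: "time_s": time; "q": joint angles; "joint_vel": joint speeds; "joint_efforts": joint torques, N m; "position": TCP position; "tool_rot": TCP orientation; "wrist_force": force on the tool from outside, world axes, zero at the start; "moment": the same for the moment, N m; "grip_width": finger opening in m.
Only numpy, scipy, OpenCV 4.12 (cv2) and the standard library are available. Lean on these libraries where they do the work, as an engineer would, in place of code of your own. Each camera call takes 0.05 s, during which the arm holds its last target.

## Task

One of the three bolts on the mushroom trimming machine has come loose: tap the three bolt heads firmly from above with the fingertips, one after another from the robot's left to its right, and notice which one sinks; push that one down as far as it goes. Then lift the hinged cap of that loose bolt by its tab to about half-way upright or a little more, and finish while still holding it open for the fitter, without letting go. Keep the other two caps shut and leave the things lying about where they are.

Things in the scene. Friction and masses are not known exactly. Their poses are not given: they have to be found in the camera images.
- bolt_left_top (a point): centre of the top of the upright steel hex bolt head, 25 mm across and 14 mm high, at the machine's end on the robot's left (+y). Head top 96 mm above the table as found, 17 mm above its cap's plate; bolts stand 115 mm apart in a row along the machine's y. z up; x and y are the machine's axes (x away from the robot, y along the row).
- bolt_left (a joint): how far this bolt has been pushed down, m. 0 as found for all three. A tight bolt does not move. The loose one gives under about 2.5 to 4 N, slides down 8 mm to a stop and stays down.
- cap_left_tab (a point): grip point of the upright white plastic tab of the left bolt's cap, 14 x 14 mm in plan, its top 14 mm above this point and the cap's plate 26 mm below it. 42 mm beyond the bolt's axis (machine +x). Origin on the tab's axis; axes those of the cap: shut, z is up, x points from hinge to tab, y along the hinge. To pinch it close the fingers along y (the neighbouring tabs stand 115 mm away along y; the bolt head's edge is 22 mm from the tab on the robot's side).
- cap_left_hinge (a point): middle of the hinge line of the left bolt's cap, on the robot's side, 5 mm above the 70 mm high deck. Axes as the tab's; the tab point lies 86 mm along x and 30 mm along z from here.
- cap_left (a joint): opening angle of this cap, rad: 0 shut (lying flat), 1.5 nearly upright; the tab end rises and swings towards the robot. Steel plate 96 x 60 x 6 mm, about 120 g, with a 34 mm hole through which the bolt head stands. Weight and a weak spring shut it when let go (about 1 N at the tab holds it).
- bolt_middle_top (a point): centre of the top of the upright steel hex bolt head, 25 mm across and 14 mm high, in the middle. Head top 96 mm above the table as found, 17 mm above its cap's plate; bolts stand 115 mm apart in a row along the machine's y. z up; x and y are the machine's axes (x away from the robot, y along the row).
- bolt_middle (a joint): how far this bolt has been pushed down, m. 0 as found for all three. A tight bolt does not move. The loose one gives under about 2.5 to 4 N, slides down 8 mm to a stop and stays down.
- cap_middle_tab (a point): grip point of the upright white plastic tab of the middle bolt's cap, 14 x 14 mm in plan, its top 14 mm above this point and the cap's plate 26 mm below it. 42 mm beyond the bolt's axis (machine +x). Origin on the tab's axis; axes those of the cap: shut, z is up, x points from hinge to tab, y along the hinge. To pinch it close the fingers along y (the neighbouring tabs stand 115 mm away along y; the bolt head's edge is 22 mm from the tab on the robot's side).
- cap_middle_hinge (a point): middle of the hinge line of the middle bolt's cap, on the robot's side, 5 mm above the 70 mm high deck. Axes as the tab's; the tab point lies 86 mm along x and 30 mm along z from here.
- cap_middle (a joint): opening angle of this cap, rad: 0 shut (lying flat), 1.5 nearly upright; the tab end rises and swings towards the robot. Steel plate 96 x 60 x 6 mm, about 120 g, with a 34 mm hole through which the bolt head stands. Weight and a weak spring shut it when let go (about 1 N at the tab holds it).
- bolt_right_top (a point): centre of the top of the upright steel hex bolt head, 25 mm across and 14 mm high, at the machine's end on the robot's right (-y). Head top 96 mm above the table as found, 17 mm above its cap's plate; bolts stand 115 mm apart in a row along the machine's y. z up; x and y are the machine's axes (x away from the robot, y along the row).
- bolt_right (a joint): how far this bolt has been pushed down, m. 0 as found for all three. A tight bolt does not move. The loose one gives under about 2.5 to 4 N, slides down 8 mm to a stop and stays down.
- cap_right_tab (a point): grip point of the upright white plastic tab of the right bolt's cap, 14 x 14 mm in plan, its top 14 mm above this point and the cap's plate 26 mm below it. 42 mm beyond the bolt's axis (machine +x). Origin on the tab's axis; axes those of the cap: shut, z is up, x points from hinge to tab, y along the hinge. To pinch it close the fingers along y (the neighbouring tabs stand 115 mm away along y; the bolt head's edge is 22 mm from the tab on the robot's side).
- cap_right_hinge (a point): middle of the hinge line of the right bolt's cap, on the robot's side, 5 mm above the 70 mm high deck. Axes as the tab's; the tab point lies 86 mm along x and 30 mm along z from here.
- cap_right (a joint): opening angle of this cap, rad: 0 shut (lying flat), 1.5 nearly upright; the tab end rises and swings towards the robot. Steel plate 96 x 60 x 6 mm, about 120 g, with a 34 mm hole through which the bolt head stands. Weight and a weak spring shut it when let go (about 1 N at the tab holds it).
- mushroom_deck: bystander: brown mushroom 42 mm wide, 36 mm high, standing on the deck between the left and middle caps' hinge ends; origin at its foot
- nut: bystander: steel nut, 26 mm wide, 11 mm high, on the deck between the middle and right caps' hinge ends; origin under its centre
- mushroom_1: bystander: brown mushroom 52 mm wide, 42 mm high, on the table left of the machine; origin at its foot
- mushroom_2: bystander: brown mushroom 48 mm wide, 40 mm high, on the table right of the machine; origin at its foot
- screwdriver: bystander: screwdriver about 200 mm long, lying on the table near the robot on its right; origin near its middle, underside
- mug: bystander: white mug 80 mm wide, 90 mm high, right of the machine; origin under its centre
- brush: bystander: brush lying on the table left of the machine; origin near its middle, underside

How it is judged:
On the way, in this order (a step that is already met when the one before it is completed fails the run):
1. the left bolt is tapped (at least 3 N, or it sinks) ((contact force between the fingers and bolt_left above 3 N or value of joint bolt_left above 0.006 m)), for 0.02 s.
2. the middle bolt is tapped (at least 3 N, or it sinks) ((contact force between the fingers and bolt_middle above 3 N or value of joint bolt_middle above 0.006 m)), for 0.02 s.
3. the right bolt is tapped (at least 3 N, or it sinks) ((contact force between the fingers and bolt_right above 3 N or value of joint bolt_right above 0.006 m)), for 0.02 s.
At the end, for the whole second after the job is handed in: The loose bolt has been pushed down (more than 5 of its 8 mm), its cap stands open more than 0.6 rad (about 35 degrees) and still (under 0.15 rad/s), held by the fingers alone (over 0.4 N); the other two caps are shut (under 0.1 rad) (((value of joint bolt_left above 0.005 m and value of joint cap_left above 0.6 rad and velocity of joint cap_left between -0.15 and 0.15 rad/s and contact force between the fingers and cap_left above 0.4 N and value of joint each of cap_middle, cap_right below 0.1 rad and contact force between cap_left and mushroom_deck below 0.1 N and contact force between cap_left and nut below 0.1 N and contact force between cap_left and mushroom_1 below 0.1 N and contact force between cap_left and mushroom_2 below 0.1 N and contact force between cap_left and screwdriver below 0.1 N and contact force between cap_left and mug below 0.1 N and contact force between cap_left and brush below 0.1 N) or (value of joint bolt_middle above 0.005 m and value of joint cap_middle above 0.6 rad and velocity of joint cap_middle between -0.15 and 0.15 rad/s and contact force between the fingers and cap_middle above 0.4 N and value of joint each of cap_left, cap_right below 0.1 rad and contact force between cap_middle and mushroom_deck below 0.1 N and contact force between cap_middle and nut below 0.1 N and contact force between cap_middle and mushroom_1 below 0.1 N and contact force between cap_middle and mushroom_2 below 0.1 N and contact force between cap_middle and screwdriver below 0.1 N and contact force between cap_middle and mug below 0.1 N and contact force between cap_middle and brush below 0.1 N) or (value of joint bolt_right above 0.005 m and value of joint cap_right above 0.6 rad and velocity of joint cap_right between -0.15 and 0.15 rad/s and contact force between the fingers and cap_right above 0.4 N and value of joint each of cap_left, cap_middle below 0.1 rad and contact force between cap_right and mushroom_deck below 0.1 N and contact force between cap_right and nut below 0.1 N and contact force between cap_right and mushroom_1 below 0.1 N and contact force between cap_right and mushroom_2 below 0.1 N and contact force between cap_right and screwdriver below 0.1 N and contact force between cap_right and mug below 0.1 N and contact force between cap_right and brush below 0.1 N))); the arm keeps its last pose, push and grip.
It fails at once if the cap of a bolt that has not been found loose is lifted (over 0.3 rad) ((value of joint cap_left above 0.3 rad and value of joint bolt_left below 0.003 m) or (value of joint cap_middle above 0.3 rad and value of joint bolt_middle below 0.003 m) or (value of joint cap_right above 0.3 rad and value of joint bolt_right below 0.003 m)).
It fails at once if a thing lying about is moved over 40 mm (distance of any of mushroom_deck, nut, mushroom_1, mushroom_2, screwdriver, mug, brush from where it was at the start of the episode above 0.04 m).
It also fails if it takes over 48 s, if anything falls off the work surface, if the arm or the gripper's body presses on something with over 40 N, if the wrist force passes 120 N, or if a joint passes its speed limit or range.

## Working session

There is one attempt and no reset: what is moved stays moved. The work goes in short steps, Python scripts to look and compute and a shell command to move; the robot and the scene stay as the last step left them, time stands still between calls to the robot, and variables do not carry over. Pictures are saved under pics/ and viewed, and the job is handed in when it is done.

```bash
ls; mkdir -p pics; cat > h.py <<'E'
import numpy as np, cv2
from station import bot
def save(c,name): cv2.imwrite('pics/'+name,cv2.cvtColor(c['img'],cv2.COLOR_RGB2BGR))
def st():
    s=bot.state(); print(s['time_s'],np.round(s['position'],4),np.round(s['tool_rot'],3).tolist(),np.round(s['wrist_force'],2),s['grip_width']); return s
def deproj(c,u,v,z):
    f=200/np.tan(np.radians(c['fov_y']/2)); p=np.array([(u-c['cx'])/f*z,(v-c['cy'])/f*z,z])
    return np.asarray(c['R']).T@(p-np.asarray(c['t']))
def proj(c,X):
    f=200/np.tan(np.radians(c['fov_y']/2)); p=np.asarray(c['R'])@X+np.asarray(c['t']); return f*p[0]/p[2]+c['cx'],f*p[1]/p[2]+c['cy']
E
python3 - <<'E'
from h import *
s=st()
for n in('top','side'):
    c=bot.camera(n); save(c,n+'0.png')
    print(n,c['fov_y'],c['cx'],c['cy'],np.round(-np.asarray(c['R']).T@c['t'],3))
    for t in ['bolt_left_top','bolt_middle_top','bolt_right_top','cap_left_tab','cap_middle_tab','cap_right_tab','cap_left_hinge','cap_middle_hinge','cap_right_hinge','mushroom_deck','nut','mug']:
        print(t,[(round(d['p'],2),np.round(d['centre'],3).tolist()) for d in bot.tip_of(t,c)[:3]])
E
```

```text
pics
0.0 [ 0.1722 -0.4691  0.2558] [[0.939, 0.345, -0.0], [0.345, -0.939, 0.001], [-0.0, -0.001, -1.0]] [0.56 0.27 0.84] 0.08553254311684032
top 47.19155011778602 316.3873959365652 198.71014874292845 [ 0.272 -0.032  1.349]
bolt_left_top [(0.53, [0.558, 0.017, 0.094])]
bolt_middle_top [(0.39, [0.536, -0.095, 0.094])]
bolt_right_top [(0.61, [0.509, -0.209, 0.091])]
cap_left_tab [(0.82, [0.607, 0.004, 0.105]), (0.36, [0.501, -0.033, 0.073])]
cap_middle_tab [(0.83, [0.58, -0.107, 0.107]), (0.37, [0.561, 0.016, 0.096])]
cap_right_tab [(0.65, [0.553, -0.218, 0.105]), (0.19, [0.472, -0.202, 0.076])]
cap_left_hinge [(0.57, [0.517, 0.025, 0.071])]
cap_middle_hinge [(0.56, [0.492, -0.09, 0.077])]
cap_right_hinge [(0.94, [0.469, -0.205, 0.076]), (0.63, [0.515, 0.025, 0.074])]
mushroom_deck [(0.48, [0.501, -0.036, 0.071]), (0.3, [0.516, 0.022, 0.072])]
nut [(0.52, [0.578, -0.106, 0.106]), (0.39, [0.48, -0.144, 0.07])]
mug [(0.62, [0.604, -0.439, -0.0]), (0.58, [0.536, -0.097, 0.097])]
side 49.54502595341925 315.31551608007885 201.52246705513969 [0.193 0.92  1.313]
bolt_left_top [(0.47, [0.558, 0.018, 0.102]), (0.35, [0.608, -0.443, 0.001]), (0.31, [0.452, -0.53, -0.001])]
bolt_middle_top [(0.63, [0.552, -0.219, 0.103]), (0.55, [0.537, -0.098, 0.096])]
bolt_right_top [(0.69, [0.321, -0.399, 0.001]), (0.39, [0.506, -0.21, 0.099])]
cap_left_tab [(0.84, [0.601, 0.007, 0.106])]
cap_middle_tab [(0.76, [0.578, -0.11, 0.101])]
cap_right_tab [(0.76, [0.552, -0.217, 0.104]), (0.25, [0.558, 0.015, 0.098]), (0.24, [0.481, -0.148, 0.069])]
cap_left_hinge [(0.81, [0.519, 0.024, 0.077]), (0.48, [0.324, -0.4, -0.002]), (0.36, [0.469, -0.202, 0.076])]
cap_middle_hinge [(0.66, [0.491, -0.088, 0.075])]
cap_right_hinge [(0.83, [0.469, -0.2, 0.077]), (0.46, [0.5, -0.031, 0.072])]
mushroom_deck [(0.56, [0.5, -0.031, 0.07])]
nut [(0.65, [0.578, -0.111, 0.103]), (0.42, [0.476, -0.148, 0.071])]
mug [(0.87, [0.605, -0.44, 0.002])]
```

View pics/top0.png

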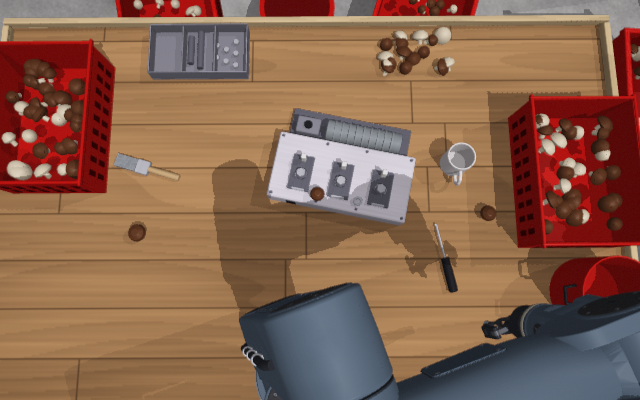

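View pics/side0.png

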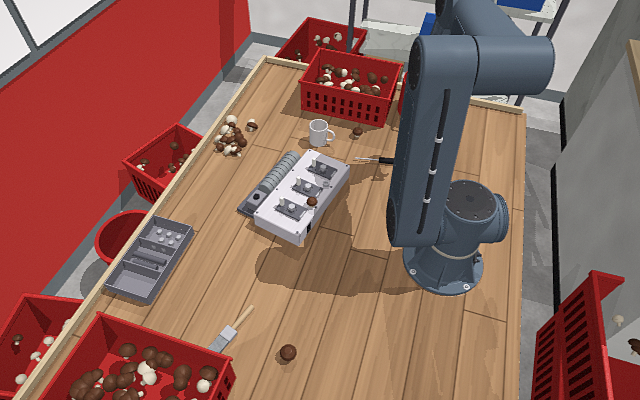

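```bash
python3 - <<'E'
from h import *
# fit machine frame: middle bolt o, yaw a
B={'l':[(.558,.017),(.558,.018)],'m':[(.536,-.095),(.537,-.098)],'r':[(.509,-.209),(.506,-.210)]}
T={'l':[(.607,.004),(.601,.007)],'m':[(.58,-.107),(.578,-.11)],'r':[(.553,-.218),(.552,-.217)]}
H={'l':[(.517,.025),(.519,.024)],'m':[(.492,-.09),(.491,-.088)],'r':[(.469,-.205),(.469,-.2)]}
P=[];Q=[]
for D,x in((B,0),(T,.042),(H,-.044)):
  for k,y in(('l',.115),('m',0),('r',-.115)):
    for p in D[k]: P.append((x,y));Q.append(p)
P=np.array(P);Q=np.array(Q)
Pc=P-P.mean(0);Qc=Q-Q.mean(0);Hm=Pc.T@Qc
a=np.arctan2(Hm[0,1]-Hm[1,0],Hm[0,0]+Hm[1,1]);R=np.array([[np.cos(a),-np.sin(a)],[np.sin(a),np.cos(a)]])
t=Q.mean(0)-R@P.mean(0);print('yaw deg',np.degrees(a),'mid',t,'res',np.abs(Q-(P@R.T+t)).max(0))
for k,y in(('l',.115),('m',0),('r',-.115)):
  print(k,'bolt',R@[0,y]+t,'tab',R@[.042,y]+t,'hinge',R@[-.044,y]+t)
c=bot.camera('top');c2=bot.camera('side')
im=None
for c,n in((c,'top'),(c2,'side')):
  img=c['img'].copy()
  for k,y in(('l',.115),('m',0),('r',-.115)):
    for x,z in((0,.096),(.042,.119)):
      u,v=proj(c,np.r_[R@[x,y]+t,z]);cv2.circle(img,(int(round(u)),int(round(v))),1,(255,0,0),-1)
      d=c['range_z'][int(v),int(u)];print(n,k,x,np.round(deproj(c,u,v,d),3))
  u,v=map(int,proj(c,np.r_[t,.1])); cr=img[v-75:v+75,u-100:u+100];cr=cv2.resize(cr,None,fx=4,fy=4)
  cv2.imwrite(f'pics/{n}1.png',cv2.cvtColor(cr,cv2.COLOR_RGB2BGR))
E
```

```text
yaw deg -12.470973742839805 mid [ 0.53576205 -0.0974773 ] res [0.00539525 0.00473765]
l bolt [0.56059572 0.01480934] tab [0.60160475 0.00573965] hinge [0.51763388 0.02431092]
m bolt [ 0.53576205 -0.0974773 ] tab [ 0.57677108 -0.10654699] hinge [ 0.4928002  -0.08797572]
r bolt [ 0.51092837 -0.20976393] tab [ 0.55193741 -0.21883362] hinge [ 0.46796653 -0.20026235]
top l 0 [0.56  0.015 0.099]
top l 0.042 [0.601 0.006 0.121]
top m 0 [ 0.536 -0.098  0.093]
top m 0.042 [ 0.578 -0.107  0.115]
top r 0 [ 0.511 -0.21   0.098]
top r 0.042 [ 0.552 -0.219  0.118]
side l 0 [0.563 0.01  0.089]
side l 0.042 [ 0.618 -0.03   0.072]
side m 0 [ 0.537 -0.103  0.09 ]
side m 0.042 [ 0.577 -0.107  0.118]
side r 0 [ 0.511 -0.21   0.096]
side r 0.042 [ 0.554 -0.225  0.112]
```

View pics/top1.png

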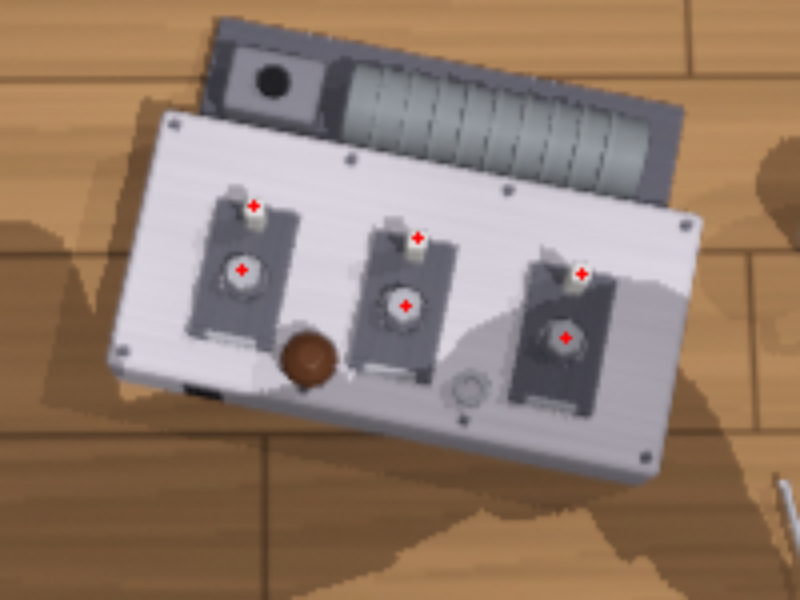

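View pics/side1.png

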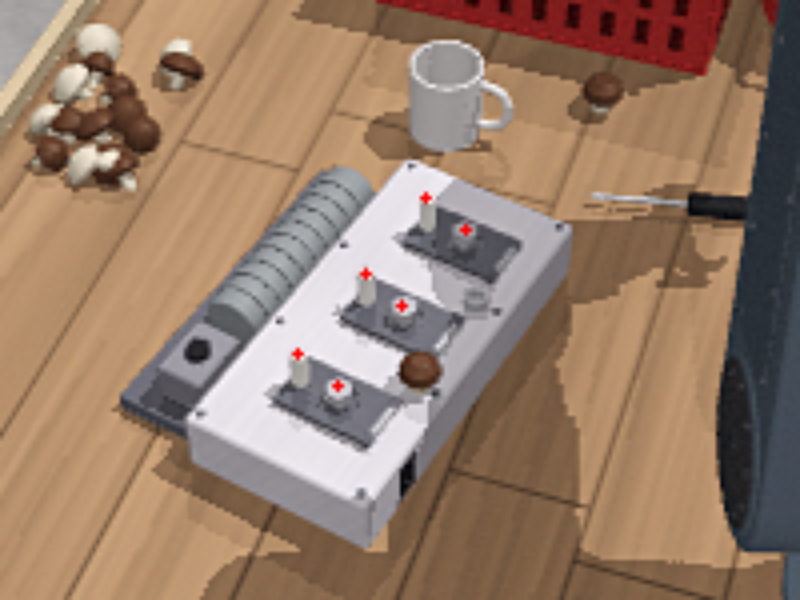

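The top view shows the three bolts at pixels (301,172), (341,181) and (380,188), with the left one at +y. The side view agrees: the fitted points sit on the bolt heads and tab tops in both pictures. The machine is yawed −12.5°. I'll start moving over with the fingers shut.

```bash
python3 -m jog '0.6 -0.4 0 0.2; 1 -0.6 0 0.4; 1 -0.6 0 0.6; 1 -0.6 0 0.727; 1 -0.6 0 0.727' 0 20; python3 -c "
from h import *
s=st();print(s['q'])"
```

```text
time_s: 2.02
position: [0.2456, -0.3785, 0.2564]
tool_rot: [[0.976, -0.217, 0.0], [-0.217, -0.976, -0.0], [0.0, 0.0, -1.0]]
wrist_force: [-0.3, 0.2, -0.6]
grip_width: 0.0001
2.025 [ 0.2456 -0.3785  0.2564] [[0.976, -0.217, 0.0], [-0.217, -0.976, -0.0], [0.0, 0.0, -1.0]] [-0.27  0.21 -0.55] 0.0001413996050185119
[-9.95253192e-01  1.12495664e-01 -1.54575200e-01  1.30361528e+00
 -4.64699808e-06  2.36459292e+00]
```

The last joint would go past its range at this orientation, so I'm taking the half-turn equivalent and spinning back while I travel.

```bash
python3 -m jog '0.22 -0.45 0 -0.23; 0.45 -0.9 0 -0.46; 0.45 -0.9 0 -0.7; 0.45 -0.9 0 -0.9; 0.45 -0.9 0 -1; 0.45 -0.9 0 -1' && python3 -m jog '0.5 -0.16 0 -0.23; 0.95 -0.32 0 -0.46; 0.95 -0.32 0 -0.7; 0.95 -0.32 0 -0.9; 0.95 -0.32 0 -1; 0.95 -0.32 0 -1' && python3 -m jog '0.45 0.22 0 -0.23; 0.9 0.44 0 -0.46; 0.9 0.44 0 -0.7; 0.9 0.44 0 -0.9; 0.9 0.44 0 -1; 0.9 0.44 0 -1' && python3 -m jog '0.16 0.5 0 -0.23; 0.32 0.95 0 -0.46; 0.32 0.95 0 -0.7; 0.32 0.95 0 -0.9; 0.32 0.95 0 -1; 0.32 0.95 0 -1';  python3 -c "
from h import *
s=st();print(s['q']);d=s['tool_rot'].T@(np.array([.5606,.0148,.150])-s['position']) if hasattr(s['tool_rot'],'T') else np.array(s['tool_rot']).T@(np.array([.5606,.0148,.150])-np.array(s['position']));print(d*10)"
```

```text
time_s: 2.78
position: [0.3089, -0.3005, 0.2563]
tool_rot: [[0.843, 0.538, -0.0], [0.538, -0.843, -0.0], [-0.0, 0.0, -1.0]]
wrist_force: [-0.0, -0.2, 0.2]
grip_width: -0.0003
time_s: 3.52
position: [0.3717, -0.2225, 0.2563]
tool_rot: [[0.217, 0.976, 0.0], [0.976, -0.217, -0.0], [-0.0, 0.0, -1.0]]
wrist_force: [0.3, -0.4, -0.0]
grip_width: -0.0001
time_s: 4.28
position: [0.4342, -0.1442, 0.2563]
tool_rot: [[-0.535, 0.845, -0.0], [0.845, 0.535, -0.0], [-0.0, -0.0, -1.0]]
wrist_force: [0.0, 0.1, -0.1]
grip_width: -0.0001
time_s: 5.03
position: [0.4973, -0.0665, 0.2562]
tool_rot: [[-0.975, 0.223, -0.0], [0.223, 0.975, -0.0], [0.0, -0.0, -1.0]]
wrist_force: [-0.5, 0.1, -0.3]
grip_width: 0.0003
5.025 [ 0.4973 -0.0665  0.2562] [[-0.975, 0.223, -0.0], [0.223, 0.975, -0.0], [0.0, -0.0, -1.0]] [-0.47  0.07 -0.3 ] 0.0002705994934191883
[-1.32846803e-01  2.16666223e-01 -2.98345212e-02  1.32443114e+00
 -3.36454048e-05  9.18574375e-02]
[-0.43594883  0.9333036   1.06223238]
```

```bash
python3 -m jog '-0.2 0.45 0 0; -0.436 0.933 0 0; -0.436 0.933 0.5 0; -0.436 0.933 1 0; -0.436 0.933 1 0';  python3 -c "
from h import *
s=st();d=np.array(s['tool_rot']).T@(np.array([.5606,.0148,.121])-np.array(s['position']));print(d*10)
for n in('top','side'):
  c=bot.camera(n);u,v=map(int,proj(c,np.array([.56,.015,.1])));cr=c['img'][max(v-75,0):v+75,u-100:u+100];cv2.imwrite(f'pics/{n}2.png',cv2.cvtColor(cv2.resize(cr,None,fx=4,fy=4),cv2.COLOR_RGB2BGR))"
```

```text
time_s: 5.65
position: [0.5583, 0.0147, 0.1535]
tool_rot: [[-0.974, 0.226, -0.006], [0.226, 0.974, -0.0], [0.006, -0.002, -1.0]]
wrist_force: [-0.9, -0.1, 0.8]
grip_width: 0.0
5.65 [0.5583 0.0147 0.1535] [[-0.974, 0.226, -0.006], [0.226, 0.974, -0.0], [0.006, -0.002, -1.0]] [-0.88 -0.07  0.79] 2.5958856890026838e-05
[-0.02387791  0.00690596  0.32453782]
```

View pics/side2.png

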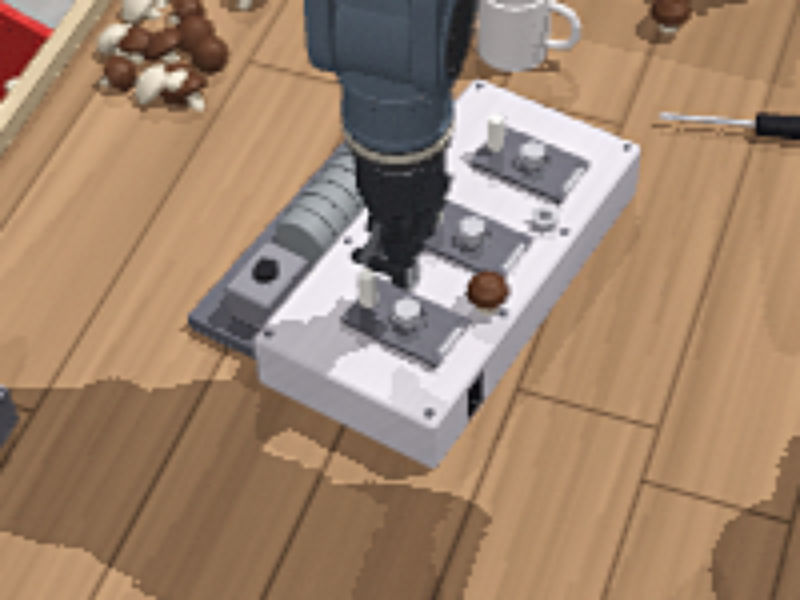

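The side picture shows the shut fingertips at about (400,280), right above the left bolt head at (407,312). Tapping gently.

```bash
python3 -m jog '-0.02 0 0.15 0; -0.02 0 0.27 0; -0.02 0 0.31 0; -0.02 0 0.335 0; -0.02 0 0.335 0'
```

```text
time_s: 6.38
position: [0.563, 0.0142, 0.1244]
tool_rot: [[-0.974, 0.225, 0.001], [0.225, 0.974, -0.0], [-0.001, 0.0, -1.0]]
wrist_force: [0.4, -0.6, 0.8]
grip_width: 0.0001
```

```bash
python3 -m jog '0.02 0 0 0; 0.02 0 0.02 0; 0.02 0 0.04 0; 0.02 0 0.04 0'
```

```text
time_s: 6.88
position: [0.561, 0.0146, 0.1203]
tool_rot: [[-0.974, 0.225, 0.001], [0.225, 0.974, -0.0], [-0.001, 0.0, -1.0]]
wrist_force: [0.4, -0.9, 0.6]
grip_width: -0.0
```

```bash
python3 -m jog '0 0 0.015 0; 0 0 0.03 0; 0 0 0.03 0'; python3 -m jog '0 0 0.01 0; 0 0 0.02 0; 0 0 0.02 0'
```

```text
time_s: 7.25
position: [0.5609, 0.0146, 0.117]
tool_rot: [[-0.974, 0.225, 0.0], [0.225, 0.974, 0.0], [-0.0, 0.0, -1.0]]
wrist_force: [0.4, 0.3, 0.6]
grip_width: -0.0005
time_s: 7.62
position: [0.5609, 0.0146, 0.1149]
tool_rot: [[-0.974, 0.225, 0.0], [0.225, 0.974, -0.0], [-0.0, 0.0, -1.0]]
wrist_force: [0.3, -0.1, -0.9]
grip_width: 0.0001
```

```bash
python3 -c "
from h import *
c=bot.camera('side');u,v=map(int,proj(c,np.array([.56,.015,.1])));cr=c['img'][v-38:v+37,u-50:u+50];cv2.imwrite(f'pics/side3.png',cv2.cvtColor(cv2.resize(cr,None,fx=8,fy=8,interpolation=cv2.INTER_CUBIC),cv2.COLOR_RGB2BGR))"
```

```text
(no output)
```

View pics/side3.png

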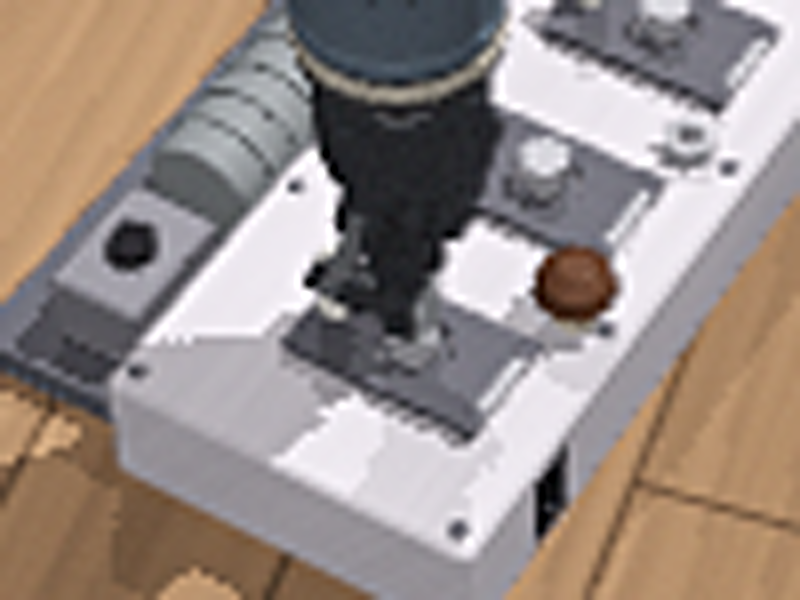

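```bash
python3 -m jog '0 0 0.01 0; 0 0 0.02 0; 0 0 0.02 0'; python3 -m jog '0 0 0.01 0; 0 0 0.02 0; 0 0 0.02 0'
```

```text
time_s: 8.05
position: [0.5609, 0.0146, 0.1131]
tool_rot: [[-0.974, 0.225, 0.0], [0.225, 0.974, -0.0], [-0.0, 0.0, -1.0]]
wrist_force: [-0.6, -1.0, 3.7]
grip_width: 0.0001
time_s: 8.43
position: [0.5612, 0.0146, 0.1129]
tool_rot: [[-0.974, 0.225, 0.002], [0.225, 0.974, 0.0], [-0.002, 0.001, -1.0]]
wrist_force: [-11.4, -0.5, 31.7]
grip_width: 0.0002
```

```bash
python3 -m jog '0 0 -0.2 0; 0 0 -0.5 0; -0 -0.5 -0.5 0; 0 -1 -0.5 0; 0 -1 -0.5 0'; python3 -c "
from h import *
s=st();d=np.array(s['tool_rot']).T@(np.array([.5358,-.0975,.121])-np.array(s['position']));print(d*10)
for n in ('side','top'):
  c=bot.camera(n);u,v=map(int,proj(c,np.array([.56,-.03,.1])));cr=c['img'][v-38:v+37,u-50:u+50];cv2.imwrite(f'pics/{n}4.png',cv2.cvtColor(cv2.resize(cr,None,fx=8,fy=8,interpolation=cv2.INTER_CUBIC),cv2.COLOR_RGB2BGR))
  for p in ((.5606,.0148,.09),(.5358,-.0975,.09),(.5109,-.2098,.09)):
    u,v=proj(c,np.array(p));u=int(round(u));v=int(round(v));zs=[round(deproj(c,a,b,c['range_z'][b,a])[2],4) for b in range(v-3,v+4) for a in range(u-3,u+4)];print(n,np.array(zs).reshape(7,7))
  print([(round(x['p'],2),np.round(x['centre'],3).tolist()) for x in bot.tip_of('bolt_left_top',c)[:3]])
"
```

```text
time_s: 9.05
position: [0.5378, -0.0854, 0.1628]
tool_rot: [[-0.974, 0.228, 0.002], [0.228, 0.974, -0.0], [-0.002, 0.0, -1.0]]
wrist_force: [-0.1, 0.2, 0.7]
grip_width: 0.0002
9.05 [ 0.5378 -0.0854  0.1628] [[-0.974, 0.228, 0.002], [0.228, 0.974, -0.0], [-0.002, 0.0, -1.0]] [-0.08  0.2   0.71] 0.00016745088389126902
[-0.00759603 -0.12255111  0.41761696]
side [[0.0762 0.0778 0.0781 0.0826 0.0753 0.0787 0.075 ]
 [0.0797 0.0814 0.0865 0.0873 0.0853 0.0884 0.0747]
 [0.073  0.0871 0.0916 0.0889 0.0894 0.0864 0.0872]
 [0.0694 0.0894 0.0876 0.0858 0.0866 0.0859 0.0888]
 [0.0734 0.0862 0.092  0.0897 0.0881 0.0892 0.0826]
 [0.0762 0.0863 0.0842 0.087  0.0846 0.0847 1.3134]
 [0.0746 0.08   0.0795 0.089  0.0866 0.0813 0.0808]]
side [[0.0756 0.0786 0.0817 0.0952 0.0969 0.0987 0.0764]
 [0.0797 0.0946 0.0959 0.0974 0.0956 0.0992 0.0893]
 [0.0761 0.0927 0.094  0.1017 0.0986 0.0912 0.0949]
 [0.0801 0.0969 0.1033 0.1017 0.0947 0.102  0.0965]
 [0.0701 0.0905 0.0897 0.094  0.0954 0.0988 0.0874]
 [0.0715 0.0827 0.0882 0.0897 0.0965 0.0861 0.0857]
 [0.0751 0.0726 0.0739 0.0881 0.0824 0.0874 0.0747]]
side
[... 806 characters left out ...]
 0.6858 0.6874]
 [0.6876 0.6883 0.6889 0.6894 0.6885 0.6873 0.6885]
 [0.6869 0.6892 0.6877 0.6892 0.6883 0.6872 0.6867]
 [0.6902 0.6896 0.6898 0.6899 0.6889 0.6881 0.6887]
 [0.6893 0.6894 0.6895 0.6884 0.6907 0.689  0.6872]
 [0.6903 0.6905 0.6904 0.6909 0.6911 0.6904 0.6891]
 [0.6898 0.6929 0.6907 0.6898 0.6889 0.6897 0.6892]]
top [[0.6494 0.0932 0.0956 0.0972 0.0985 0.0938 0.0931]
 [0.6522 0.0975 0.0941 0.1005 0.0912 0.0936 0.097 ]
 [0.6544 0.0944 0.0948 0.0997 0.0979 0.0967 0.0985]
 [0.6546 0.0946 0.1008 0.0946 0.0947 0.0919 0.0983]
 [0.6556 0.0993 0.0974 0.0975 0.097  0.0972 0.0982]
 [0.6567 0.0972 0.097  0.0958 0.0916 0.096  0.0942]
 [0.659  0.0882 0.0972 0.0952 0.081  0.0711 0.076 ]]
[]
```

View pics/side4.png

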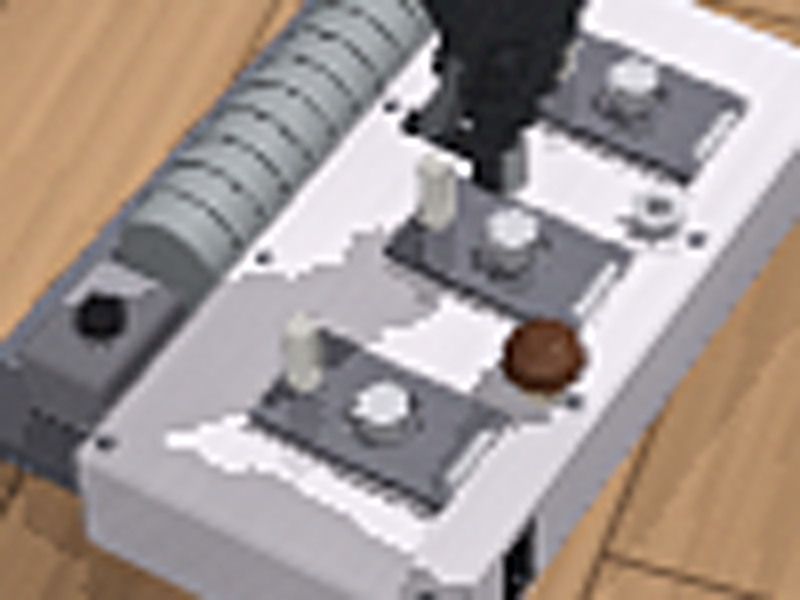

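The picture and range data show the left bolt top at about 88 mm, against about 96–97 mm for the other two. So the left bolt is the loose one and is fully down at its stop. Next I tap the middle bolt.

```bash
python3 -m jog '-0.008 -0.123 0.1 0; -0.008 -0.123 0.25 0; -0.008 -0.123 0.35 0; -0.008 -0.123 0.37 0;-0.008 -0.123 0.37 0';python3 -c "
from h import *
s=st();d=np.array(s['tool_rot']).T@(np.array([.5358,-.0975,.121])-np.array(s['position']));print(d*10)"
```

```text
time_s: 9.88
position: [0.5368, -0.0941, 0.1257]
tool_rot: [[-0.975, 0.224, 0.002], [0.224, 0.975, 0.0], [-0.002, 0.001, -1.0]]
wrist_force: [0.4, -0.6, -0.0]
grip_width: -0.0003
9.875 [ 0.5368 -0.0941  0.1257] [[-0.975, 0.224, 0.002], [0.224, 0.975, 0.0], [-0.002, 0.001, -1.0]] [ 0.43 -0.58 -0.02] -0.00031105295585941807
[ 0.00252336 -0.0358077   0.04656686]
```

```bash
python3 -m jog '0 -0.036 0.02 0; 0 -0.036 0.045 0; 0 -0.036 0.06 0; 0 -0.036 0.06 0; 0 -0.036 0.06 0'
```

```text
time_s: 10.5
position: [0.5362, -0.0978, 0.1203]
tool_rot: [[-0.975, 0.224, 0.003], [0.224, 0.975, -0.0], [-0.003, 0.0, -1.0]]
wrist_force: [-3.8, -0.1, 9.3]
grip_width: 0.0001
```

```bash
python3 -m jog '0 0 0.02 0; 0 0 0.02 0' ; python3 -m jog '0 0 -0.2 0; 0 0 -0.4 0; 0 -0.5 -0.4 0; 0 -1 -0.4 0; 0 -1 -0.4 0;0 -1 -0.4 0';python3 -c "
from h import *
s=st();d=np.array(s['tool_rot']).T@(np.array([.5109,-.2098,.121])-np.array(s['position']));print(d*10)"
```

```text
time_s: 10.75
position: [0.5363, -0.0978, 0.1198]
tool_rot: [[-0.974, 0.224, 0.004], [0.224, 0.974, -0.0], [-0.004, 0.001, -1.0]]
wrist_force: [-10.4, 2.1, 25.9]
grip_width: -0.0
time_s: 11.5
position: [0.5137, -0.1951, 0.1597]
tool_rot: [[-0.974, 0.225, 0.004], [0.225, 0.974, -0.0], [-0.004, 0.001, -1.0]]
wrist_force: [-0.0, 0.2, -0.1]
grip_width: -0.0002
11.5 [ 0.5137 -0.1951  0.1597] [[-0.974, 0.225, 0.004], [0.225, 0.974, -0.0], [-0.004, 0.001, -1.0]] [-0.    0.19 -0.08] -0.00020733623255789888
[-0.00407347 -0.15033535  0.38671464]
```

The middle bolt held 26 N without moving, so it is tight. The right bolt is next.

```bash
python3 -m jog '-0.004 -0.15 0 0; -0.004 -0.15 0.2 0; -0.004 -0.15 0.34 0; -0.004 -0.15 0.36 0; -0.004 -0.15 0.385 0; -0.004 -0.15 0.4 0; -0.004 -0.15 0.4 0'; python3 -m jog '0 0 0.015 0; 0 0 0.015 0; 0 0 0.015 0'
```

```text
time_s: 12.38
position: [0.5112, -0.2098, 0.1204]
tool_rot: [[-0.974, 0.225, 0.005], [0.225, 0.974, -0.0], [-0.005, 0.001, -1.0]]
wrist_force: [-2.1, 1.1, 5.8]
grip_width: 0.0
time_s: 12.75
position: [0.5113, -0.2098, 0.1201]
tool_rot: [[-0.974, 0.225, 0.006], [0.225, 0.974, -0.001], [-0.006, 0.001, -1.0]]
wrist_force: [-6.2, 2.3, 14.2]
grip_width: -0.0002
```

The right bolt held 14 N without moving, so it is tight too. Moving above the left cap's tab.

```bash
python3 -m jog '0 0 -0.3 0; 0 0 -0.7 0; -0.1 0.3 -0.7 0; -0.2 0.8 -0.7 0; -0.2 1 -0.7 0; -0.2 1 -0.7 0' 0.5 && python3 -m jog '-0.1 0.5 0 0; -0.2 1 0 0; -0.2 1 0 0'; python3 -c "
from h import *
s=st();d=np.array(s['tool_rot']).T@(np.array([.6016,.0057,.111])-np.array(s['position']));print(d*10)"
```

```text
time_s: 13.5
position: [0.553, -0.1158, 0.1905]
tool_rot: [[-0.975, 0.223, 0.006], [0.223, 0.975, -0.001], [-0.006, 0.0, -1.0]]
wrist_force: [0.3, -0.8, -0.3]
grip_width: 0.0428
time_s: 13.88
position: [0.5955, -0.0212, 0.1905]
tool_rot: [[-0.975, 0.22, 0.006], [0.22, 0.975, -0.001], [-0.006, 0.001, -1.0]]
wrist_force: [0.1, -0.6, 0.6]
grip_width: 0.0424
13.875 [ 0.5955 -0.0212  0.1905] [[-0.975, 0.22, 0.006], [0.22, 0.975, -0.001], [-0.006, 0.001, -1.0]] [ 0.06 -0.63  0.62] 0.04243593778573974
[0.00421976 0.27574153 0.79522361]
```

```bash
python3 -m jog '0.004 0.276 0 0; 0.004 0.276 0 0; 0.004 0.276 0.3 0; 0.004 0.276 0.3 0'; python3 -c "
from h import *
s=st();d=np.array(s['tool_rot']).T@(np.array([.6016,.0057,.111])-np.array(s['position']));print(d*10)
for n in ('side','top'):
  c=bot.camera(n);u,v=map(int,proj(c,np.array([.56,.0,.1])));cr=c['img'][v-38:v+37,u-50:u+50];cv2.imwrite(f'pics/{n}5.png',cv2.cvtColor(cv2.resize(cr,None,fx=8,fy=8,interpolation=cv2.INTER_CUBIC),cv2.COLOR_RGB2BGR))
  print([(round(x['p'],2),np.round(x['centre'],3).tolist()) for x in bot.tip_of('cap_left_tab',c)[:3]])
"
```

```text
time_s: 14.38
position: [0.5998, 0.0042, 0.159]
tool_rot: [[-0.975, 0.221, 0.003], [0.221, 0.975, -0.001], [-0.003, -0.001, -1.0]]
wrist_force: [-0.2, -0.2, 0.7]
grip_width: 0.0427
14.375 [0.5998 0.0042 0.159 ] [[-0.975, 0.221, 0.003], [0.221, 0.975, -0.001], [-0.003, -0.001, -1.0]] [-0.24 -0.24  0.7 ] 0.04273918858009058
[-0.01251083  0.01897618  0.48013517]
[(0.68, [0.601, 0.007, 0.103]), (0.37, [0.468, -0.202, 0.072])]
[]
```

View pics/side5.png

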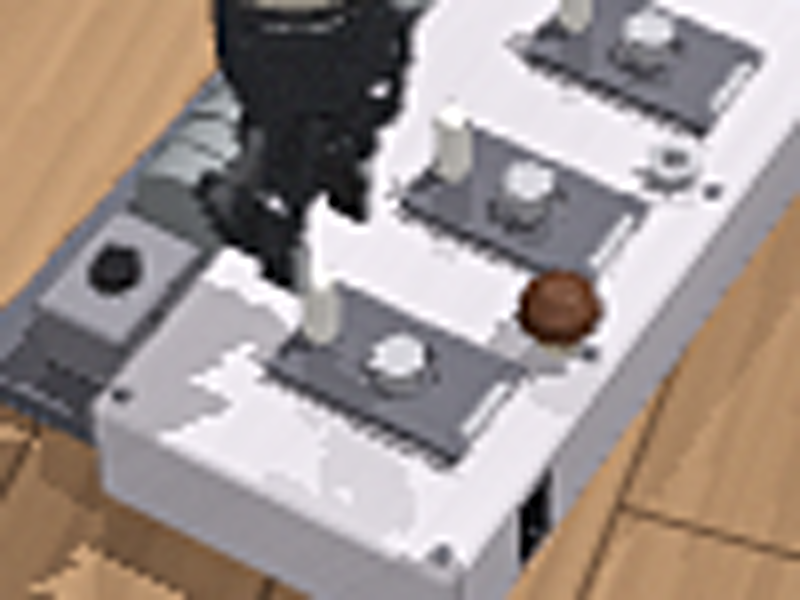

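The side view shows the open fingers straddling the left tab at (320,305), and the network's position agrees to about 1 mm. Lowering and gripping.

```bash
python3 -m jog '-0.012 0.019 0 0; -0.012 0.019 0.15 0; -0.012 0.019 0.3 0; -0.012 0.019 0.42 0; -0.012 0.019 0.48 0; -0.012 0.019 0.48 0; -0.012 0.019 0.48 0'; python3 -m jog '0 0 0 0; 0 0 0 0; 0 0 0 0; 0 0 0 0; 0 0 0 0; 0 0 0 0' 0 25; python3 -c "
from h import *
s=st()
for n in ('side',):
  c=bot.camera(n);u,v=map(int,proj(c,np.array([.56,.0,.1])));cr=c['img'][v-38:v+37,u-50:u+50];cv2.imwrite(f'pics/{n}6.png',cv2.cvtColor(cv2.resize(cr,None,fx=8,fy=8,interpolation=cv2.INTER_CUBIC),cv2.COLOR_RGB2BGR))
"
```

```text
time_s: 15.45
position: [0.6039, 0.0066, 0.1141]
tool_rot: [[-0.975, 0.221, 0.008], [0.221, 0.975, -0.001], [-0.008, 0.001, -1.0]]
wrist_force: [0.5, -0.1, -0.4]
grip_width: 0.0426
time_s: 16.2
position: [0.604, 0.005, 0.1145]
tool_rot: [[-0.975, 0.222, 0.008], [0.222, 0.975, -0.004], [-0.009, -0.002, -1.0]]
wrist_force: [-0.8, -12.3, 1.1]
grip_width: 0.0137
16.2 [0.604  0.005  0.1145] [[-0.975, 0.222, 0.008], [0.222, 0.975, -0.004], [-0.009, -0.002, -1.0]] [ -0.77 -12.3    1.1 ] 0.013738337907552058
```

View pics/side6.png

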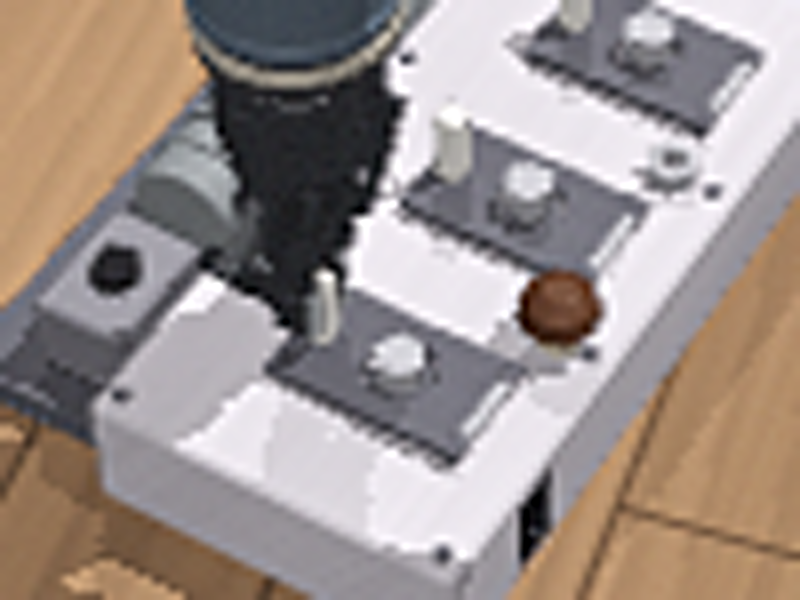

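The tab is gripped: opening 13.7 mm on a 14 mm tab. Now I swing it along the hinge arc, the first part to about 0.4 rad.

```bash
python3 -m jog '0.018 0 -0.045 0; 0.038 0 -0.087 0; 0.06 0 -0.129 0; 0.084 0 -0.17 0; 0.11 0 -0.21 0; 0.139 0 -0.248 0; 0.169 0 -0.285 0; 0.2 0 -0.32 0; 0.2 0 -0.32 0'; python3 -c "
from h import *
s=st()
for n in ('side',):
  c=bot.camera(n);u,v=map(int,proj(c,np.array([.56,.0,.12])));cr=c['img'][v-38:v+37,u-50:u+50];cv2.imwrite(f'pics/{n}7.png',cv2.cvtColor(cv2.resize(cr,None,fx=8,fy=8,interpolation=cv2.INTER_CUBIC),cv2.COLOR_RGB2BGR))
"
```

```text
time_s: 17.38
position: [0.5839, 0.0092, 0.1467]
tool_rot: [[-0.975, 0.222, 0.008], [0.222, 0.975, -0.005], [-0.009, -0.003, -1.0]]
wrist_force: [0.2, -6.8, -2.7]
grip_width: 0.0134
17.375 [0.5839 0.0092 0.1467] [[-0.975, 0.222, 0.008], [0.222, 0.975, -0.005], [-0.009, -0.003, -1.0]] [ 0.19 -6.84 -2.75] 0.01340507327335263
```

View pics/side7.png

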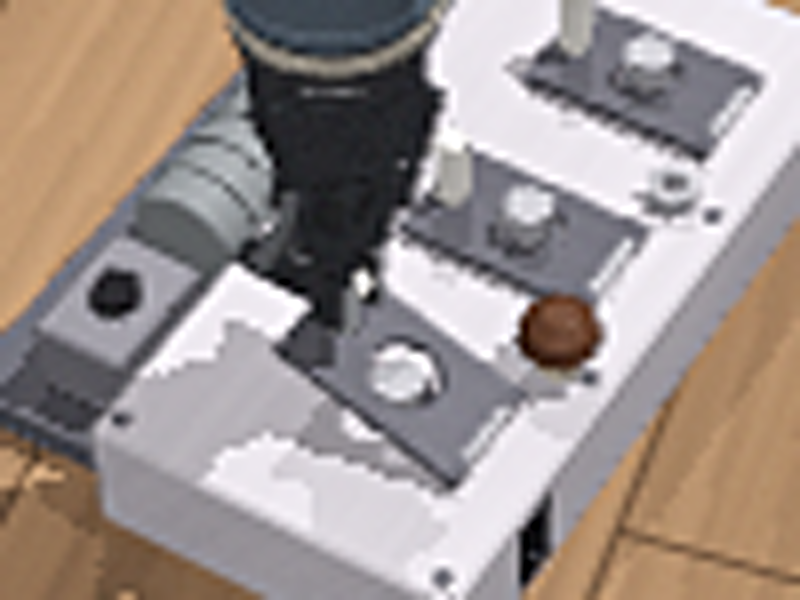

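The plate is tilting, with the cap about 0.4 rad open, the tab still pinched and forces low. Continuing to about 0.9 rad.

```bash
python3 -m jog '0.034 0 -0.034 0; 0.069 0 -0.066 0; 0.105 0 -0.096 0; 0.143 0 -0.124 0; 0.183 0 -0.151 0; 0.224 0 -0.175 0; 0.266 0 -0.197 0; 0.308 0 -0.218 0; 0.353 0 -0.236 0; 0.397 0 -0.252 0' && python3 -m jog '0 0 0 0; 0 0 0 0; 0 0 0 0; 0 0 0 0'; python3 -c "
from h import *
s=st()
for n in ('side','top'):
  c=bot.camera(n);u,v=map(int,proj(c,np.array([.56,.0,.13])));cr=c['img'][v-38:v+37,u-50:u+50];cv2.imwrite(f'pics/{n}8.png',cv2.cvtColor(cv2.resize(cr,None,fx=8,fy=8,interpolation=cv2.INTER_CUBIC),cv2.COLOR_RGB2BGR))
  for t in('cap_left_tab','nut','mushroom_deck','bolt_left_top'):print(t,[(round(x['p'],2),np.round(x['centre'],3).tolist()) for x in bot.tip_of(t,c)[:3]])
"
```

```text
time_s: 18.68
position: [0.545, 0.0175, 0.1719]
tool_rot: [[-0.975, 0.222, 0.009], [0.222, 0.975, -0.006], [-0.01, -0.004, -1.0]]
wrist_force: [1.2, -9.6, -2.4]
grip_width: 0.0135
time_s: 19.18
position: [0.5449, 0.0175, 0.1719]
tool_rot: [[-0.975, 0.222, 0.009], [0.222, 0.975, -0.007], [-0.01, -0.004, -1.0]]
wrist_force: [-0.1, -4.7, -3.5]
grip_width: 0.0135
19.175 [0.5449 0.0175 0.1719] [[-0.975, 0.222, 0.009], [0.222, 0.975, -0.007], [-0.01, -0.004, -1.0]] [-0.1  -4.74 -3.55] 0.01354587929167785
cap_left_tab [(0.63, [0.548, 0.019, 0.161])]
nut [(0.71, [0.539, -0.099, 0.094]), (0.53, [0.478, -0.148, 0.071])]
mushroom_deck [(0.49, [0.501, -0.035, 0.07])]
bolt_left_top [(0.27, [0.501, -0.033, 0.072])]
cap_left_tab []
nut [(0.42, [0.482, -0.149, 0.065])]
mushroom_deck [(0.18, [0.554, -0.215, 0.109])]
bolt_left_top [(0.7, [0.479, -0.146, 0.068])]
```

View pics/side8.png

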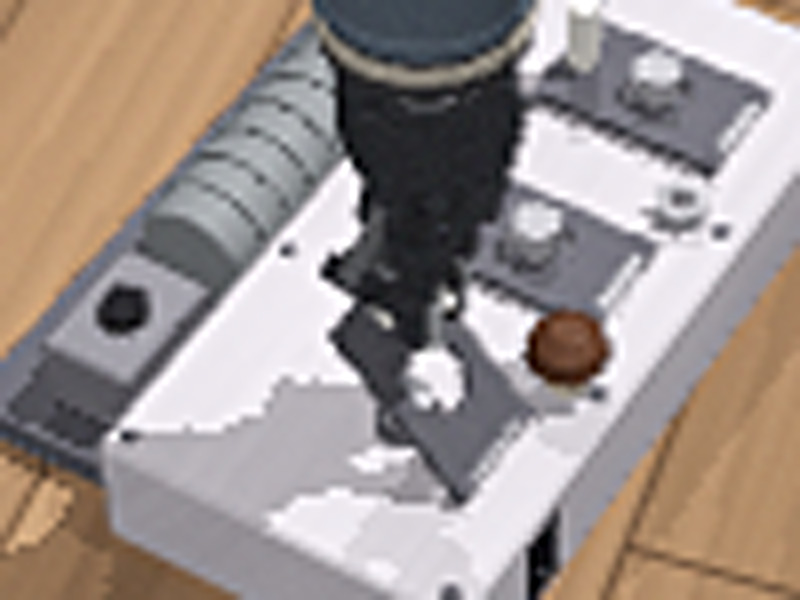

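The picture shows the left cap tilted well up, tab pinched at about (445,310). The tab position gives roughly 51° (0.89 rad). The middle and right caps are flat, and the mushroom and nut haven't moved. Handing in.

```bash
python3 -c "
from h import *
st();print(bot.finish_job());st()"
```

```text
19.675 [0.5449 0.0174 0.1719] [[-0.975, 0.222, 0.009], [0.222, 0.975, -0.007], [-0.01, -0.004, -1.0]] [ 0.74 -4.92 -3.7 ] 0.013369701531150649
the job is handed in; nothing more can be done
None
the job is handed in; nothing more can be done
```

The left bolt was the loose one. I pushed it down to its stop and handed the job in, at about 20 s of the 48 s, with its cap held open at about 0.9 rad.

- **Taps, left to right:** the left bolt sank about 8 mm and then held firm under a 32 N push. Range data put its top at about 88 mm, against 96–97 mm for the other two. The middle bolt held at 26 N and the right at 14 N, so both are tight.
- **Cap:** I pinched the left tab and swung it along its hinge arc. The tab's measured position gave about 51° (0.89 rad).
- **Last checks:** the arm was still and the fingers were still on the tab (13.4 mm opening, about 6 N at the wrist). In the side view the middle and right caps lay flat and the mushroom and nut on the deck had not moved.
- **Did not agree or could not be checked:**
  - While the left bolt was sinking, the settled wrist readings showed no clear force. I confirmed the sinking only from the firm stop and the camera.
  - The gripper was carrying 5–10 N sideways because the grip was about 1 mm off centre.
  - In the last pictures the networks lost the left bolt top and confused a few names, and the top view did not show the tab. The final cap angle therefore rests on the side view and the tool position.
  - I did not check the things lying on the table again at the end; the arm did not go near them.

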